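# Book out the fittings tote and hold it level

### The job

Book the red fittings tote out on the bench tally counter: swing the counter's red-knobbed lever down to its stop, then let it spring all the way back up. Then take the tote by its black handle bar, lift it off the bench without tipping it, and finish while still holding it in the gripper, level and still, at least 100 mm above the bench and touching nothing else, with the chrome nut and the blue cap still each in its own well. Leave the switch plate, the hose clamp and the sprayer trigger where they lie.

Things in the scene. Friction and masses are not known exactly. Their poses are not given: they have to be found in the camera images.
- tally_counter: grey bench stroke counter with number wheels in a black window, screwed down to the bench. Origin: centre of its underside; z up; its window faces its own -x; the lever is on its -y side. Base plate 96 (x) x 84 (y) x 5 mm; housing 62 x 60 mm, its top 78 mm above the bench; a black reset knob sticks out to y = +50 mm (leave it).
- tally_lever (a joint): angle of the counter's sprung lever (rad): 0 at rest (arm towards the counter's -x, 0.56 rad above level), 0.96 at the lower stop (0.40 rad below level). Push the knob down from above; the spring resists with about 2 N at the knob at first, 4 N at the stop, and brings it back to 0 within half a second when let go.
- lever_knob (a point): centre of the lever's red knob, a level cylinder 18 mm in diameter, 32 mm long along the counter's y; it moves with the lever on an arc of 75 mm radius about the point lever_axis. In the counter's frame it is at (-64, -60, 95) mm at rest and (-69, -60, 26) mm at the stop.
- lever_axis (a point): fixed point on the lever's turning axis, which is level and runs along the counter's y; at (0, -60, 55) mm of the counter's frame, level with the middle of the knob's length.
- tote: open red sheet-steel tote, 120 (x) x 240 (y) mm, walls 50 mm high and 3 mm thick, about 0.42 kg empty (0.38 to 0.50); origin: centre of its underside; z up. A cross wall 37 mm high at y = 0 parts it into two wells (y > 0 and y < 0) with a floor 3 mm up. Two uprights at its y ends, 36 mm wide, rise to 144 mm and carry the black handle bar.
- tote_handle (a point): middle of the tote's black handle bar, 132 mm above the tote's underside. The bar runs along the tote's y, 234 mm long between the uprights, 20 mm wide (x), 24 mm high (120 to 144 mm above the underside); there is free space under it. It can be gripped from above across its 20 mm width, anywhere along it.
- chrome_nut: chrome hex coupling nut, 46 mm across flats, 20 mm high, about 0.22 kg (0.15 to 0.31), lying flat and loose in one of the tote's wells, so that the tote's balance point lies some 7 to 30 mm from the bar's middle towards the nut. Origin: centre of its underside.
- blue_cap: blue hard silicone cap, 44 mm in diameter at its flange, 26 mm high, 0.03 kg, standing loose in the other well. Origin: centre of its underside.
- switch_plate: white ceramic switch plate, 86 x 86 x 9 mm, flat on the bench beyond the work; origin: centre of its underside. To be left alone.
- hose_clamp: stainless steel hose clamp, band 48 mm in diameter, 13 mm high, screw housing at its +x, flat on the bench; origin: centre of the band's underside. To be left alone.
- sprayer_trigger: green plastic sprayer trigger head lying on its side, about 86 x 75 x 26 mm; origin: underside of the middle of its body. To be left alone.
- drawer_unit: grey unit of three tilt-out drawers standing at the bench's right-hand end (y about -0.63 m), 360 mm long along the bench edge, 130 mm deep, 170 mm high, fronts to +y, its middle drawer partly tilted out by up to 60 mm; origin: centre of its underside. Not needed for the job.
Not all that is in view belongs to the job. Of the things like the tally_counter, leave any that is pink or purple; of the rest the smaller one is meant.

How it is judged:
By the outcome, as a careful person would: the job done as asked, in the order asked, and still so for the second after the job is handed in, while the arm keeps its last pose, push and grip.
It also fails if it takes over 54 s, if anything falls off the work surface, if the arm or the gripper's body presses on something with over 40 N, if the wrist force passes 120 N, or if a joint passes its speed limit or range.

### The arm

A 6-joint arm with a two-finger parallel gripper is mounted at the origin on the work surface. World frame = base frame: x ahead of the robot, y to its left, z up, the work surface at z = 0. Lengths are in m, angles in rad, forces in N, time in s.
With the tool pointing down it reaches from about 0.35 to 0.85 m from the base axis. Payload 8.1 kg.
Tool frame: the origin (TCP) lies at the very end of the fingers, on their centre line; the grasp point (between the pads) lies 19 mm behind it; z points along the fingers, y is the line along which they close (so a half turn about z gives the same grasp; the last joint's range is limited). The gripper opens to 93 mm and grips with 3 to 60 N. Pads are 15 mm wide; open, the fingers measure 128 mm over their backs; the gripper's body (75 mm by 188 mm) begins 65 mm behind the grasp point.
Start: joints at [-1.416, 0.13, 1.488, -0, 1.523, -0.085], TCP at [0.143, -0.583, 0.219] pointing down, gripper open.
Joint ranges: [-2.96, 2.96], [-0.89, 2.26], [0.02, 2.5], [-1.34, 4.48], [0, 2.73], [-2.66, 2.66]. Speed limits (rad/s): [2.39, 2.39, 2.79, 3.14, 3.14, 3.14].

### API

Orientations are given as a rotation vector (axis times angle).
In Python, from plant import robot gives the robot as it stands.
- The arm moves only by the tool play_rows, never from a script. Its argument "deltas" is one flat list of numbers, 5 for each row, row after row: the shift along the tool's x, y, z in mm, then the turn about the tool's z in degrees, then the finger opening in mm, from 0 to 93. A call has 1 to 10 rows; each row shifts and turns the commanded pose from where the row before left it, along the tool's axes as they then stand; what a row does not reach is not made up. A row lasts 1/12 s, in which the tool goes at most 41.7 mm and 7.16 degrees, less where a joint would pass 70% of its speed; a pose out of reach is approached as far as the arm can. A call with a gripper value outside its range is refused whole. The fingers move at their own pace and stop on an object; "newtons" is the grip in N (left out, the last holds). Time passes only in rows, so rows that do not move let the fingers close. It gives the time, the measured TCP pose, the force, the opening and the grip force at its end, in the units of the state.
- robot.read_state(): the state, without advancing time (a new reading comes with each control period).
- robot.read_camera(name): name is "side" or "top"; returns a dict with "pixels" (384x512x3 uint8, blue, green, red), "mtx" (3x3 intrinsics, pixels), "eye" and "rotation" of the camera in the world. Camera axes: x right, y up, looking along -z (the intrinsics and any distortion apply to the point x, -y, -z); pixel columns grow to the right and rows downward; lengths in m; the calibration is good to about 2 mm. A picture is of the moment at which its call begins. There is no depth.
- robot.close_job(): hands the job in; it is judged then, once.
The state is a dict: "t": time; "q": joint angles; "dq": joint speeds; "joint_torque": joint torques, N m; "tool_pos": TCP position; "orientation": TCP orientation; "force": force on the tool from outside, world axes, zero at the start; "wrist_torque": the same for the moment, N m; "opening": finger opening in m; "gripper_force": force on a finger pad.
Only numpy, scipy, OpenCV 4.12 (cv2) and the standard library are available. Lean on these libraries where they do the work, as an engineer would, in place of code of your own. Each camera call takes 0.05 s, during which the arm holds its last target. There are 200 camera calls.

## Working session

There is one attempt and no reset: what is moved stays moved. The work goes in short steps, Python scripts to look and compute and a tool call to move; the robot and the scene stay as the last step left them, time stands still between calls to the robot, and variables do not carry over. Pictures are saved under pics/ and viewed, at most 10 in all, crops included, and the job is handed in when it is done.

Besides the shell and the picture viewer there is one more tool, called after ">>>" as a command line: name --argument value ..., lists and objects as JSON in quotes. play_rows: Moves the arm, as the interface text tells. Its arguments: {"type":"object","properties":{"deltas":{"type":"array"},"newtons":{"type":"number"}},"required":["deltas"]}

```bash
ls; mkdir -p pics; python3 - <<'E'
from plant import robot
import cv2,numpy as np
for n in("top","side"):
    c=robot.read_camera(n); cv2.imwrite(f"pics/{n}0.png",c["pixels"]); np.savez(f"pics/{n}0.npz",**c)
    print(n,{k:(np.round(v,4).tolist() if not k=="pixels" else 0) for k,v in c.items()})
print(robot.read_state())
E
```

```text
pics
top {'pixels': 0, 'mtx': [[376.2965, 0.0, 255.4557], [0.0, 376.2965, 192.7702], [0.0, 0.0, 1.0]], 'eye': [0.3392, -0.1058, 1.2362], 'rotation': [0.1483, -0.1372, -1.5838]}
side {'pixels': 0, 'mtx': [[399.8829, 0.0, 259.5256], [0.0, 399.8829, 194.4609], [0.0, 0.0, 1.0]], 'eye': [0.4932, -1.4132, 1.0027], 'rotation': [0.986, -0.0244, -0.0505]}
{'t': 0.1, 'q': array([-1.41639929e+00,  1.31103841e-01,  1.48916602e+00,  4.40142621e-05,
        1.52298777e+00, -8.54352375e-02]), 'dq': array([-0.00134387, -0.00069905, -0.00321616,  0.00091489,  0.0012185 ,
       -0.00067463]), 'joint_torque': array([ 4.15065433e-04, -5.61344755e+01, -4.93095052e+01,  7.69213820e-02,
        2.91385897e-02, -7.78306298e-05]), 'tool_pos': array([ 0.14246273, -0.58231849,  0.21768387]), 'orientation': array([-3.11737870e+00, -3.75622849e-01,  2.11355555e-05]), 'force': array([ 0.22748573, -0.202443  , -0.15712029]), 'wrist_torque': array([ 0.0131064 ,  0.00892145, -0.0406926 ]), 'gripper_force': 0.0, 'opening': 0.09294670769613528}
```

View pics/top0.png

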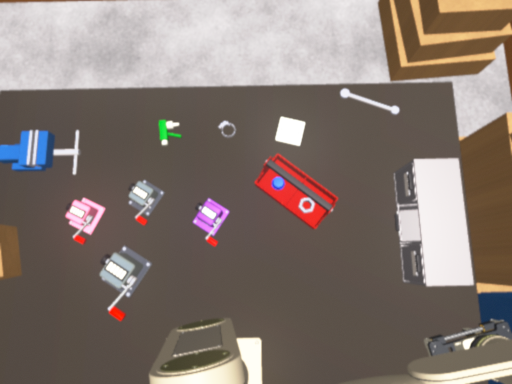

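View pics/side0.png

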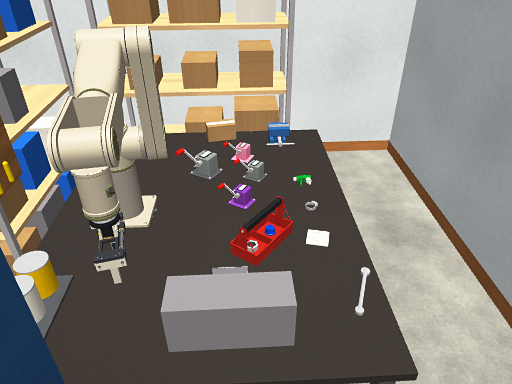

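The top view shows the small grey counter at about (145,197) with its knob at (141,220). The larger grey counter is at (124,270), and the pink and purple ones stand beside them. The tote is at (296,190), with its nut at (307,205), cap at (278,183), and bar running (268,160) to (335,208). The side view shows the small grey counter at (256,170) and the tote at (263,232).

```bash
cat > h.py <<'E'
import numpy as np,cv2
from scipy.spatial.transform import Rotation as R
def load(n,k="0"): return dict(np.load(f"pics/{n}{k}.npz"))
def ray(c,u,v):
    d=np.linalg.inv(c["mtx"])@[u,v,1.]; d=d*[1,-1,-1]
    return c["eye"],R.from_rotvec(c["rotation"]).apply(d/np.linalg.norm(d))
def plane(c,u,v,z):
    o,d=ray(c,u,v); return o+d*(z-o[2])/d[2]
def tri(c1,p1,c2,p2):
    (a,d),(b,e)=ray(c1,*p1),ray(c2,*p2)
    s=np.linalg.lstsq(np.c_[d,-e],b-a,rcond=None)[0]
    P,Q=a+d*s[0],b+e*s[1]; return (P+Q)/2,np.linalg.norm(P-Q)
def proj(c,p):
    x=R.from_rotvec(c["rotation"]).inv().apply(np.asarray(p)-c["eye"])*[1,-1,-1]
    x=x@c["mtx"].T; return (x[...,:2].T/x[...,2].T).T
E
python3 - <<'E'
from h import *
for n in("top","side"):
    c=load(n); im=c["pixels"]; b,g,r=[im[...,i].astype(int) for i in range(3)]
    for nm,m in(("red",(r>110)&(g<60)&(b<60)),("blue",(b>120)&(r<70)&(g<110)),("purple",(r>100)&(b>150)&(g<100))):
        k,_,st,ce=cv2.connectedComponentsWithStats(m.astype(np.uint8))
        for i in range(1,k):
            if st[i,4]>12: print(n,nm,st[i].tolist(),ce[i].round(1))
def crop(n,x,y,w,h): return cv2.resize(load(n)["pixels"][y:y+h,x:x+w],(400,300),interpolation=cv2.INTER_CUBIC)
cv2.imwrite("pics/crops.png",np.vstack([np.hstack([crop("top",115,170,64,60 *4//5),crop("top",245,145,100,75)]),np.hstack([crop("side",230,145,48,36),crop("side",220,190,80,75)])]))
E
```

```text
top red [273, 156, 64, 50, 589] [306.5 180.3]
top red [255, 164, 74, 65, 1346] [289.7 198.2]
top red [304, 202, 6, 6, 29] [306.4 204.7]
top red [137, 217, 10, 8, 49] [141.8 220.2]
top red [75, 236, 11, 8, 54] [ 80.1 239.4]
top red [207, 237, 11, 9, 52] [212.  241.2]
top red [109, 307, 17, 14, 134] [117.4 313.6]
top blue [13, 132, 36, 38, 111] [ 35.7 160.6]
top blue [0, 159, 19, 6, 40] [ 10.  160.2]
top purple [271, 180, 14, 10, 29] [277.8 185.8]
top purple [194, 211, 13, 12, 31] [199.5 217.3]
top purple [216, 210, 7, 8, 19] [219.7 213.6]
side red [223, 141, 6, 6, 22] [225.3 143.6]
side red [175, 148, 9, 8, 47] [179.1 151.6]
side red [233, 159, 7, 6, 21] [236.1 161.3]
side red [217, 183, 8, 7, 29] [220.6 185.7]
side red [230, 196, 63, 70, 1709] [262.3 236.5]
side blue [0, 0, 19, 32, 379] [ 7.5 16.1]
side blue [269, 129, 20, 10, 149] [278.4 132.3]
side blue [270, 137, 8, 6, 25] [273.5 140.4]
side blue [13, 146, 23, 43, 381] [ 24.4 170.2]
side blue [55, 174, 17, 28, 236] [ 64.1 186.4]
side blue [265, 225, 10, 10, 80] [269.6 229.5]
side purple [234, 184, 17, 10, 62] [242.1 188.7]
side purple [229, 199, 25, 10, 78] [241.2 203.6]
```

View pics/crops.png

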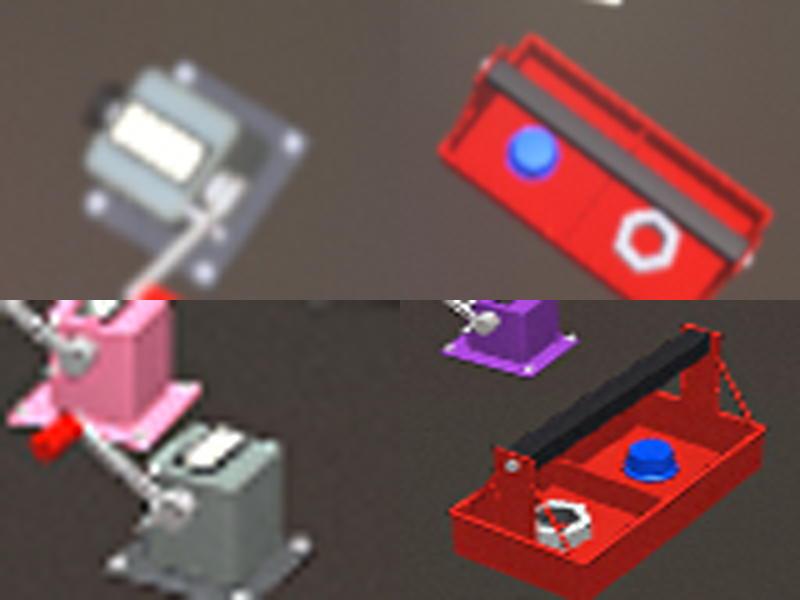

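The crops show the four base screws of the small grey counter clearly, at about (144.8,181.7), (161.9,192.9), (147.8,213.4) and (130.4,202.5) in the top view. The bar runs clear from (267,164) to (331,208), with the nut in the lower-right well.

```bash
python3 - <<'E'
from h import *
T,S=load("top"),load("side")
sc=np.array([[186,73],[293,143],[205,271],[96,203]])/[6.25,6.25]+[115,170]-.4
P=np.array([plane(T,*p,.007) for p in sc]); ctr=P.mean(0); print("screws",P.round(4).tolist(),"ctr",ctr)
print("sides",[np.linalg.norm(P[i]-P[i-1]).round(4) for i in range(4)],[np.degrees(np.arctan2(*(P[i]-P[i-1])[[1,0]])).round(1) for i in range(4)])
k,e=tri(T,(141.8,220.2),S,(236.1,161.3)); print("knob",k,e, "plane .095",plane(T,141.8,220.2,.095))
d=k[:2]-ctr[:2]; print("d",np.linalg.norm(d),"exp",np.hypot(64,60),"yaw",np.degrees(np.arctan2(d[1],d[0])-np.arctan2(-60,-64)))
# tote bar
im=T["pixels"]; b,g,r=[im[...,i].astype(int) for i in range(3)]
m=((r>90)&(g<60)&(b<70)).astype(np.uint8); m[:, :250]=0; m[:,342:]=0; m[:150]=0; m[232:]=0
h=cv2.convexHull(cv2.findNonZero(m)); H=np.zeros_like(m); cv2.fillConvexPoly(H,h,1)
bar=H&((abs(r-b)<40)&(r<150)&(r>30)&(abs(r-g)<40)).astype(np.uint8)
kk,l,st,ce=cv2.connectedComponentsWithStats(bar); i=1+st[1:,4].argmax(); print(st[i],ce[i])
rc=cv2.minAreaRect(cv2.findNonZero((l==i).astype(np.uint8))); print(rc)
B=np.array([plane(T,*p,.144) for p in cv2.boxPoints(rc)]); print("bar",B.round(4).tolist(),B.mean(0))
print([np.linalg.norm(B[i]-B[i-1]).round(4) for i in range(4)],[np.degrees(np.arctan2(*(B[i]-B[i-1])[[1,0]])).round(1) for i in range(4)])
# side: bolt & bar check
c=B.mean(0)
ends=np.array([(B[i]+B[i-1])/2 for i in range(4) if np.linalg.norm(B[i]-B[i-1])<.1]); print("ends",ends,"side px",proj(S,ends))
n=plane(T,306.7,204.9,.023); cp=plane(T,277.8,183.5,.029); print("nut",n,"cap",cp)
E
```

```text
screws [[0.6107, 0.2724, 0.007], [0.5715, 0.2138, 0.007], [0.5036, 0.2584, 0.007], [0.541, 0.3177, 0.007]] ctr [0.55672447 0.26556538 0.007     ]
sides [np.float64(0.0831), np.float64(0.0705), np.float64(0.0812), np.float64(0.0701)] [np.float64(-33.0), np.float64(-123.8), np.float64(146.7), np.float64(57.7)]
knob [0.47011062 0.24945038 0.09251571] 0.00020742371528604213 plane .095 [0.46993002 0.24869273 0.095     ]
d 0.08810023818910052 exp 87.72684879784524 yaw -32.61269772733689
[267 161  65  50 465] [298.63010753 184.99354839]
((298.6370544433594, 185.13687133789062), (77.20079803466797, 6.781410217285156), 36.43085861206055)
bar [[0.6236, -0.1314, 0.144], [0.6403, -0.1438, 0.144], [0.4981, -0.3223, 0.144], [0.4822, -0.3097, 0.144]] [ 0.56103033 -0.22680961  0.144     ]
[np.float64(0.2276), np.float64(0.0208), np.float64(0.2282), np.float64(0.0203)] [np.float64(51.6), np.float64(-36.8), np.float64(-128.5), np.float64(141.6)]
ends [[ 0.63194029 -0.13760617  0.144     ]
 [ 0.49012037 -0.31601305  0.144     ]] side px [[278.16941465 196.74393301]
 [242.199934   226.62162529]]
nut [ 0.51855322 -0.26513433  0.023     ] cap [ 0.59018013 -0.17276479  0.029     ]
```

>>> play_rows --deltas '[15,-12,0,0,0,30,-23,0,0,0,30,-23,0,0,0,30,-23,0,0,0,30,-23,0,0,0,30,-23,0,0,0,30,-23,0,0,0,30,-23,0,0,0,30,-23,0,0,0,30,-23,0,0,0]' --newtons 20

```text
t: 0.93
tool_pos: [0.3679, -0.3006, 0.2184]
orientation: [-3.119, -0.375, 0.0]
force: [0.5, 0.2, 0.5]
opening: 0.031
gripper_force: 0.0
```

>>> play_rows --deltas '[30,-23,0,0,0,30,-23,0,0,0,30,-23,0,0,0,15,-30,0,0,0,10,-36,0,0,0,10,-36,0,0,0,10,-36,0,0,0,10,-36,0,0,0,10,-36,0,0,0,10,-36,0,0,0]'

```text
t: 1.77
tool_pos: [0.4523, 0.0445, 0.2184]
orientation: [-3.119, -0.376, 0.0]
force: [0.6, 0.6, -0.0]
opening: 0.0004
gripper_force: 0.0
```

>>> play_rows --deltas '[10,-36,0,0,0,10,-36,0,0,0,10,-36,0,0,0,10,-36,0,0,0,5,-20,0,0,0,0,0,0,-7,0,0,0,0,-7,0,0,0,0,-7,0,0,0,0,-7,0,0,0,0,-7,0]'

```text
t: 2.6
tool_pos: [0.4572, 0.2128, 0.2181]
orientation: [-2.857, -1.305, 0.002]
force: [0.4, -1.5, -0.3]
opening: 0.0005
gripper_force: 0.0
```

>>> play_rows --deltas '[0,0,0,-7,0,0,0,0,-7,0,0,0,0,-7,0,0,0,0,-7,0,0,0,0,-7,0,0,0,0,-7,0,0,0,0,-7,0,0,0,0,-7,0,0,0,0,-7,0,0,0,0,-7,0]'

```text
t: 3.43
tool_pos: [0.4573, 0.2127, 0.2181]
orientation: [-1.592, -2.708, 0.001]
force: [-0.0, 0.7, 0.4]
opening: 0.0003
gripper_force: 0.0
```

>>> play_rows --deltas '[0,0,0,-7,0,0,0,0,-7,0,0,0,0,-7,0,0,0,0,-7,0,0,0,0,0,0]'

```text
t: 3.85
tool_pos: [0.4573, 0.2126, 0.2182]
orientation: [-0.89, -3.012, 0.001]
force: [0.6, 0.0, -0.5]
opening: 0.0006
gripper_force: 0.0
```

```bash
cat >> h.py <<'E'
def to(x,y,z,yaw):
    from plant import robot
    s=robot.read_state(); A=R.from_rotvec(s["orientation"]).as_matrix()
    cur=np.degrees(np.arctan2(A[1,0],A[0,0])); print("t",s["t"],"pos",s["tool_pos"].round(4),"yaw",cur.round(1),"tilt",A[2,2].round(4),"F",s["force"].round(2),"tq",s["wrist_torque"].round(3),"open",s["opening"],"q",s["q"].round(2))
    print("delta mm in tool",(A.T@(np.array([x,y,z])-s["tool_pos"])*1000).round(1),"turn",round(cur-yaw,1))
E
python3 -c "
from h import *
to(.470,.250,.120,147.2)"
```

```text
t 3.85 pos [0.4573 0.2126 0.2182] yaw 147.1 tilt -1.0 F [ 0.6   0.02 -0.47] tq [-0.019 -0.146  0.017] open 0.000573735222210465 q [ 0.33 -0.13  1.75 -0.    1.52 -0.66]
delta mm in tool [ 9.6 38.3 98.2] turn -0.1
```

>>> play_rows --deltas '[5,19,20,0,0,5,19,20,0,0,0,0,30,0,0,0,0,28,0,0,0,0,0,0,0]'

```text
t: 4.27
tool_pos: [0.4659, 0.2485, 0.1139]
orientation: [-0.902, -3.001, 0.011]
force: [-1.3, 0.1, -0.8]
opening: 0.0005
gripper_force: 0.0
```

```bash
python3 -c "
from plant import robot
from h import *
c=robot.read_camera('side'); im=c['pixels']
d=robot.read_camera('top')['pixels']
cv2.imwrite('pics/c1.png',np.hstack([cv2.resize(im[120:195,200:300],(400,300),interpolation=2),cv2.resize(d[165:240,95:195],(400,300),interpolation=2)]))
to(.470,.250,.113,147.2)"
```

```text
t 4.3667 pos [0.4689 0.2496 0.1198] yaw 146.6 tilt -1.0 F [ 0.43 -0.17 -0.64] tq [ 0.027 -0.17   0.009] open 0.00041033011223539327 q [ 0.39  0.02  1.79 -0.    1.34 -0.6 ]
delta mm in tool [-0.7  1.   6.8] turn -0.6
```

View pics/c1.png

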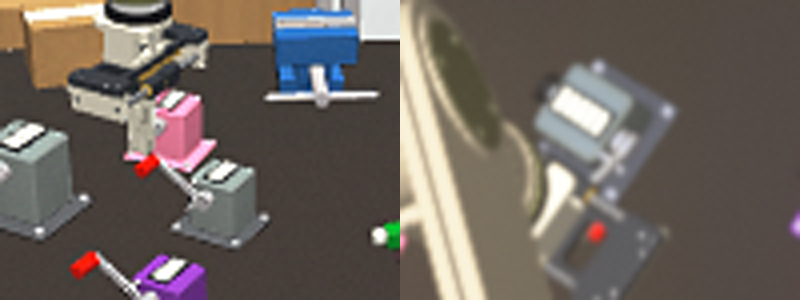

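The side view shows the closed fingertips directly above the small counter's red knob, at about (145,155) in the left crop, so I'm pushing down.

>>> play_rows --deltas '[0,0,10,0,0,2,0,8,0,0,3,0,8,0,0,2,0,8,0,0,2,0,8,0,0,1,0,8,0,0,0,0,8,0,0,-1,0,8,0,0,-1,0,6,0,0,-2,0,6,0,0]'

```text
t: 5.2
tool_pos: [0.4648, 0.2531, 0.0417]
orientation: [-0.899, -3.01, 0.001]
force: [-2.5, 2.0, 4.1]
opening: 0.0002
gripper_force: 1.9
```

>>> play_rows --deltas '[-1,0,4,0,0,-1,0,3,0,0,0,0,2,0,0,0,0,0,0,0]'

```text
t: 5.53
tool_pos: [0.4669, 0.252, 0.0344]
orientation: [-0.899, -3.01, 0.001]
force: [-7.8, -0.2, 11.7]
opening: -0.0001
gripper_force: 6.2
```

```bash
python3 -c "
from h import *
to(.4668,.2525,.034,147.2)"
```

```text
t 5.5333 pos [0.4669 0.252  0.0344] yaw 146.7 tilt -1.0 F [-7.82 -0.23 11.69] tq [-0.238  1.236 -0.005] open -0.00013403351061417376 q [ 0.4   0.12  1.86 -0.    1.17 -0.59]
delta mm in tool [0.4 0.4 0.4] turn -0.5
```

>>> play_rows --deltas '[0,0,1,0,0,0,0,0,0,0,0,0,0,0,0]'

```text
t: 5.78
tool_pos: [0.467, 0.252, 0.0341]
orientation: [0.899, 3.01, -0.001]
force: [-9.5, -1.9, 18.1]
opening: 0.0007
gripper_force: 8.7
```

```bash
python3 -c "
from plant import robot
from h import *
c=robot.read_camera('side'); im=c['pixels'].astype(int)
m=(im[...,2]>110)&(im[...,1]<60)&(im[...,0]<60)
k,_,st,ce=cv2.connectedComponentsWithStats(m.astype(np.uint8)); print([(st[i].tolist(),ce[i].round(1).tolist()) for i in range(1,k) if st[i,4]>5])
a=np.radians(-32.8);Rz=np.array([[np.cos(a),-np.sin(a)],[np.sin(a),np.cos(a)]])
for l in((-64,-60,95),(-69,-60,26)):
    p=np.r_[Rz@np.array(l[:2])/1000+[.5567,.2656],l[2]/1000]; print(p,proj(c,p))
to(.4668,.2525,.034,147.2)"
```

```text
[([223, 144, 4, 3, 11], [224.4, 144.9]), ([175, 148, 9, 8, 48], [179.1, 151.5]), ([233, 173, 6, 4, 15], [235.0, 174.3]), ([217, 183, 8, 7, 30], [220.6, 185.8]), ([230, 198, 63, 68, 1700], [262.2, 236.6]), ([249, 242, 4, 6, 8], [250.2, 244.5])]
[0.47040124 0.24983533 0.095     ] [236.16464456 160.79099171]
[0.46619841 0.25254387 0.026     ] [235.78328376 173.16310077]
t 5.8333 pos [0.467  0.252  0.0341] yaw 146.7 tilt -1.0 F [-9.22 -2.39 17.73] tq [-0.495  1.568 -0.027] open 4.707044435532166e-05 q [ 0.4   0.12  1.86 -0.    1.17 -0.59]
delta mm in tool [0.4 0.3 0.1] turn -0.5
```

The knob is at its stop: it sits at pixel row 174, the spring alone would give only 4 N against the 18 N measured, and the tip is at 34 mm. Now releasing.

>>> play_rows --deltas '[1,0,-10,0,0,2,0,-10,0,0,1,0,-12,0,0,0,0,-14,0,0,0,0,-20,0,0,0,0,-30,0,0,0,0,-30,0,0,0,0,-30,0,0,0,0,-30,0,0,0,0,0,0,0]'

```text
t: 6.67
tool_pos: [0.4665, 0.2556, 0.2268]
orientation: [0.897, 3.002, 0.011]
force: [0.9, 0.5, 0.8]
opening: 0.0006
gripper_force: 0.0
```

```bash
python3 -c "
from plant import robot
from h import *
c=robot.read_camera('side'); im=c['pixels'].astype(int)
m=(im[...,2]>110)&(im[...,1]<60)&(im[...,0]<60)
k,_,st,ce=cv2.connectedComponentsWithStats(m.astype(np.uint8)); print([(st[i].tolist(),ce[i].round(1).tolist()) for i in range(1,k) if st[i,4]>5])
d=-np.array([.1418,.1784])/.2279
g=np.array([.5610,-.2268])+.016*d; print(g)
to(*g,.22,51.6)"
```

```text
[([223, 141, 6, 6, 22], [225.3, 143.6]), ([175, 148, 9, 8, 48], [179.1, 151.5]), ([233, 159, 7, 6, 21], [236.1, 161.3]), ([217, 183, 8, 7, 31], [220.6, 185.9]), ([230, 198, 63, 68, 1700], [262.3, 236.6]), ([249, 242, 4, 6, 8], [250.2, 244.5])]
[ 0.55104476 -0.23932479]
t 6.7167 pos [0.4657 0.2553 0.2237] yaw 146.7 tilt -1.0 F [ 0.1  -0.98  0.13] tq [ 0.041 -0.139  0.021] open 0.0004277579011778608 q [ 0.41 -0.07  1.68 -0.    1.52 -0.59]
delta mm in tool [-342.6 -366.8    2.8] turn 95.1
```

The lever is back at rest, with the knob at (236.1,161.3) as at the start. Moving to the tote next.

>>> play_rows --deltas '[-14,-16,0,0,60,-25,-27,0,0,60,-25,-27,0,0,60,-25,-27,0,0,60,-25,-27,0,0,60,-25,-27,0,0,60,-25,-27,0,0,60,-25,-27,0,0,60,-25,-27,0,0,60,-25,-27,0,0,60]'

```text
t: 7.55
tool_pos: [0.5205, -0.0951, 0.2176]
orientation: [-0.899, -3.009, 0.0]
force: [0.4, 0.8, -0.3]
opening: 0.059
gripper_force: 0.0
```

>>> play_rows --deltas '[-25,-27,0,0,60,-25,-27,0,0,60,-25,-27,0,0,60,-15,-16,0,0,60,0,0,0,7,60,0,0,0,7,60,0,0,0,7,60,0,0,0,7,60,0,0,0,7,60,0,0,0,7,60]'

```text
t: 8.38
tool_pos: [0.5425, -0.2236, 0.2172]
orientation: [-1.925, -2.48, 0.001]
force: [-0.6, -0.4, -0.1]
opening: 0.0598
gripper_force: 0.0
```

>>> play_rows --deltas '[0,0,0,7,60,0,0,0,7,60,0,0,0,7,60,0,0,0,7,60,0,0,0,7,60,0,0,0,7,60,0,0,0,7,60,0,0,0,4,60,0,0,0,0,60,0,0,0,0,60]'

```text
t: 9.22
tool_pos: [0.5427, -0.2235, 0.2176]
orientation: [-2.824, -1.374, 0.002]
force: [-0.5, -0.4, 0.1]
opening: 0.06
gripper_force: 0.0
```

```bash
python3 -c "
from h import *
to(.5510,-.2393,.170,51.6)"
```

```text
t 9.2167 pos [ 0.5427 -0.2235  0.2176] yaw 51.9 tilt -1.0 F [-0.53 -0.42  0.07] tq [ 0.004 -0.035  0.003] open 0.05999484152112629 q [-0.48  0.1   1.53 -0.    1.52  0.19]
delta mm in tool [-7.3 16.3 47.6] turn 0.3
```

>>> play_rows --deltas '[-7,16,10,0,60,0,0,18,0,60,0,0,20,0,60,0,0,20,0,60,0,0,18,0,60,0,0,12,0,60,0,0,6,0,60,0,0,0,0,60,0,0,0,0,60]'

```text
t: 9.97
tool_pos: [0.5516, -0.2392, 0.1151]
orientation: [2.826, 1.372, 0.0]
force: [0.1, -0.4, 0.2]
opening: 0.0601
gripper_force: 0.0
```

```bash
python3 -c "
from plant import robot
from h import *
to(.5510,-.2393,.113,51.6)
c=robot.read_camera('side'); d=robot.read_camera('top')['pixels']
cv2.imwrite('pics/g1.png',np.hstack([cv2.resize(c['pixels'][180:270,210:310],(400,360),interpolation=2),cv2.resize(d[140:230,245:345],(400,360),interpolation=2)]))"
```

```text
t 9.9667 pos [ 0.5516 -0.2392  0.1151] yaw 51.8 tilt -1.0 F [ 0.11 -0.35  0.23] tq [-0.024 -0.011 -0.054] open 0.06011281685907138 q [-0.49  0.2   1.6  -0.    1.34  0.17]
delta mm in tool [-0.4 -0.5  2.1] turn 0.2
```

View pics/g1.png

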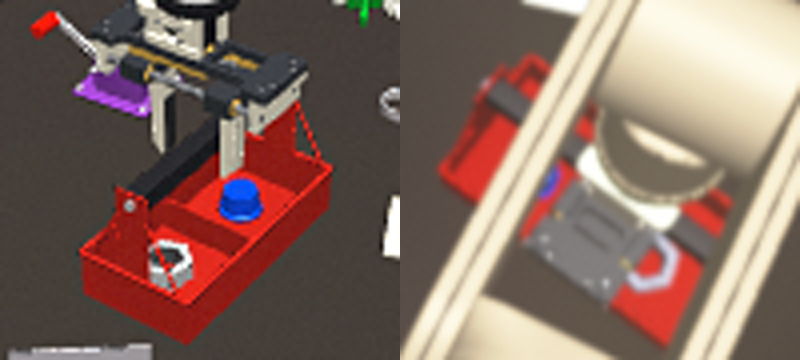

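The fingers straddle the bar, with the bar at about (190,150) in the left crop. Closing, then a small lift to read the balance.

>>> play_rows --deltas '[0,0,2,0,40,0,0,0,0,30,0,0,0,0,24,0,0,0,0,20,0,0,0,0,10,0,0,0,0,10,0,0,0,0,10,0,0,0,0,10]' --newtons 50

```text
t: 10.73
tool_pos: [0.552, -0.2396, 0.1131]
orientation: [2.826, 1.37, 0.001]
force: [2.7, -2.9, 0.9]
opening: 0.0195
gripper_force: 50.0
```

```bash
python3 -c "
from h import *
to(.5510,-.2393,.113,51.6)"
```

```text
t 10.7333 pos [ 0.552  -0.2396  0.1131] yaw 51.7 tilt -1.0 F [ 2.7  -2.89  0.94] tq [-0.459 -0.474  0.009] open 0.0195230332448219 q [-0.49  0.21  1.6  -0.    1.33  0.17]
delta mm in tool [-0.4 -0.9  0.1] turn 0.1
```

>>> play_rows --deltas '[0,0,-2,0,10,0,0,-2,0,10,0,0,-3,0,10,0,0,-3,0,10,0,0,0,0,10,0,0,0,0,10,0,0,0,0,10,0,0,0,0,10]'

```text
t: 11.4
tool_pos: [0.5513, -0.239, 0.1224]
orientation: [-2.826, -1.371, 0.0]
force: [0.1, -0.2, -6.4]
opening: 0.02
gripper_force: 50.0
```

```bash
python3 -c "
from plant import robot
from h import *
to(.5510,-.2393,.113,51.6)
s=robot.read_state();A=R.from_rotvec(s['orientation']).as_matrix();print('tool F',A.T@s['force'],'tool tq',A.T@s['wrist_torque'],s['gripper_force'])
c=robot.read_camera('side');cv2.imwrite('pics/g2.png',cv2.resize(c['pixels'][180:270,210:310],(600,540),interpolation=2))"
```

```text
t 11.4 pos [ 0.5513 -0.239   0.1224] yaw 51.7 tilt -1.0 F [ 0.05 -0.2  -6.36] tq [-0.122 -0.074  0.051] open 0.020029341993614405 q [-0.49  0.2   1.59  0.    1.35  0.17]
delta mm in tool [-0.4 -0.1  9.4] turn 0.1
tool F [-0.12788179  0.17074145  6.35630115] tool tq [-0.13359841 -0.04958354 -0.05109018] 49.978179931640625
```

View pics/g2.png

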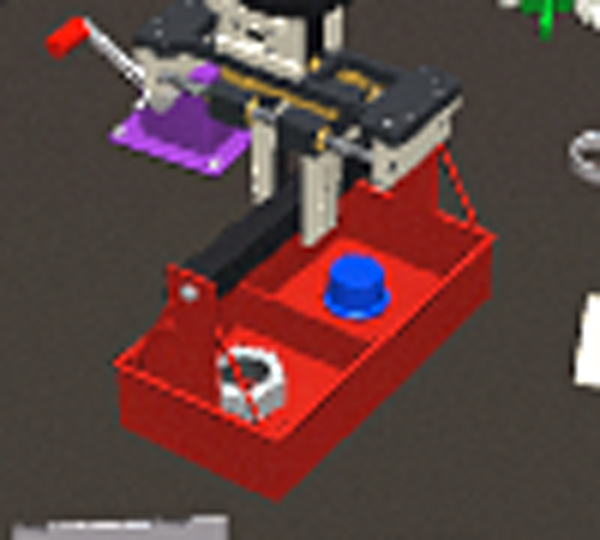

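The side view shows the tote held, with the cap at (357,287) and the nut at (250,382) in their wells. The wrist carries 6.4 N, the full weight, with a small moment. Lifting with a firmer grip.

>>> play_rows --deltas '[0,0,0,0,10,0,0,-5,0,10,0,0,-10,0,10,0,0,-14,0,10,0,0,-14,0,10,0,0,-14,0,10,0,0,-14,0,10,0,0,-14,0,10,0,0,-14,0,10,0,0,-14,0,10]' --newtons 60

```text
t: 12.28
tool_pos: [0.5515, -0.2392, 0.2374]
orientation: [2.826, 1.371, 0.001]
force: [0.7, 0.1, -6.6]
opening: 0.0196
gripper_force: 60.0
```

>>> play_rows --deltas '[0,0,-10,0,10,0,0,-6,0,10,0,0,-3,0,10,0,0,0,0,10,0,0,0,0,10,0,0,0,0,10,0,0,0,0,10,0,0,0,0,10,0,0,0,0,10,0,0,0,0,10]'

```text
t: 13.12
tool_pos: [0.5513, -0.2391, 0.2543]
orientation: [-2.826, -1.371, 0.0]
force: [-0.4, -0.8, -6.9]
opening: 0.0198
gripper_force: 60.0
```

```bash
python3 -c "
from plant import robot
from h import *
to(.5510,-.2393,.26,51.6)
s=robot.read_state();A=R.from_rotvec(s['orientation']).as_matrix();print('tool F',A.T@s['force'],'tool tq',A.T@s['wrist_torque'],s['gripper_force'],abs(s['dq']).max())
c=robot.read_camera('side');im=c['pixels'].copy()
z=s['tool_pos'][2]-.113; d=np.array([.1418,.1784])/.2279; n=np.array([d[1],-d[0]]); o=np.array([.5515,-.2391])+.016*d
for sx in(1,-1):
  for sy in(1,-1):
    for h in(0,.05):
      p=proj(c,np.r_[o+sx*.06*n+sy*.12*d,z+h]); cv2.circle(im,tuple(int(round(v)) for v in p),0,(0,255,255),-1)
cv2.imwrite('pics/l1.png',cv2.resize(im[140:240,215:315],(600,600),interpolation=0))"
```

```text
t 13.1167 pos [ 0.5513 -0.2391  0.2543] yaw 51.7 tilt -1.0 F [-0.42 -0.8  -6.92] tq [-0.084 -0.023  0.031] open 0.01982753481987037 q [-0.49  0.12  1.43 -0.    1.59  0.17]
delta mm in tool [-0.4 -0.1 -5.7] turn 0.1
tool F [-0.89162255  0.16624424  6.91576469] tool tq [-0.06973539 -0.05174103 -0.03054849] 59.97739791870117 0.003447080480530949
```

View pics/l1.png

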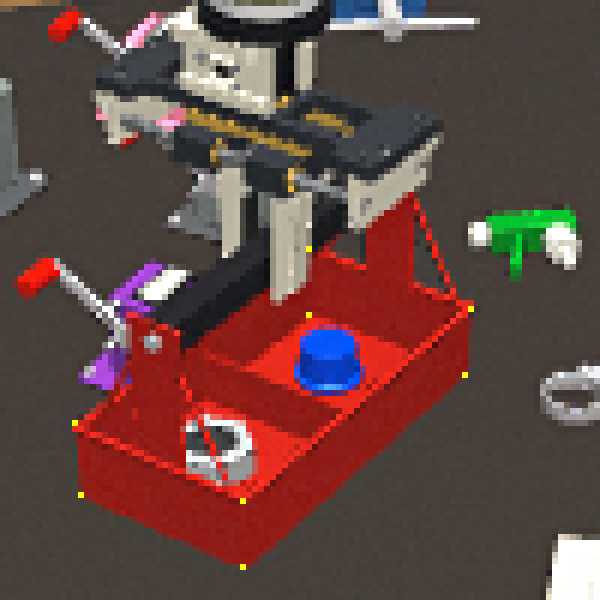

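The predicted corners of a level tote (yellow) match the actual corners, such as (75,423), (471,309) and (243,567), to about a pixel. The tote hangs level about 140 mm up, with the nut and cap in their own wells. Handing in.

```bash
python3 -c "
from plant import robot
print(robot.close_job())"
```

```text
the job is handed in; nothing more can be done
None
```

I worked the small grey counter's lever down to its stop and let it spring fully back. The job was then handed in with the tote held level and still about 140 mm above the bench and the nut and cap in their own wells, at about 13 s of the 54 s allowed; no verdict was returned.

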